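Latch down the cover of a sample chamber

TASK

The cover of the small grey sample chamber is not latched yet. Flip the claw of the draw latch on its front face over the keeper bar on the cover, then swing the latch lever down over centre until it lies fully home, so that the claw stays hooked and pulls the cover down. Leave the cover seated on its base, and do not disturb the vial, the weighing boats or the tweezers nearby.

Things in the scene. Friction and masses are not known exactly. Their poses are not given: they have to be found in the camera images.
- case: Grey base of the chamber, 120 (x) x 150 (y) x 105 mm high, fixed to the worktop. Origin: centre of its underside; z up; -x is the front (latch side, towards the robot), front face at x = -60 mm. A steel bracket 36 mm wide in the middle of the front carries the lever; the latch lies in the plane y = 0. The visor above needs a tool leaning 30 to 45 deg, wrist away from the case.
- cover: Grey deep cover, 120 x 150 x 100 mm, about 2 kg, standing loosely on the base (a kerb holds it sideways, 2 mm play). Origin: centre of its lower rim, 105 mm above the case's origin, axes as the case. Its top plate overhangs the front face by 45 mm as a visor over the full width; the visor's underside is 198 mm above the worktop.
- keeper (a point): Centre of the keeper: a steel bar of 6 mm diameter along y, 38 mm long, on the cover's front, 18 mm in front of the front face and 132 mm above the worktop, held by two posts 36 mm apart; behind it 12 mm free up to its mounting plate. Axes as the cover.
- lever_hinge (a point): Point on the lever's hinge line (along the case's y): 26 mm in front of the front face, 90 mm above the worktop. Axes as the case.
- lever_end (a point): End of the lever, 62 mm from its hinge line. The lever is two side arms near the hinge, then from 25 to 61 mm a steel plate 26 mm wide and 4 mm thick with a rounded end.
- lever (a joint): Lever hinge, rad. 0 = home, hanging straight down along the front (stop). Grows as the lever swings out to the front and up: 1.57 = level, stop 2.05; starts raised at 1.75 to 1.92. Stays where left (friction 0.05 N m). With the claw hooked the pull begins near 1.0 and peaks at dead centre near 0.33, below which it holds itself; 3 to 6 N on the plate closes it. Press it right to the stop.
- claw_pivot (a point): Point on the claw's pivot line on the lever, 18 mm from the lever's hinge line. As seen from the hinge line it lies 0.14 rad behind the lever's own direction: with the lever at angle q, it is 18*sin(q-0.14) mm in front of and 18*cos(q-0.14) mm below the hinge line.
- claw_swing (a joint): Claw hinge relative to the lever, rad. Claw's outward lean from upright (away from the case) = claw_swing - lever. It turns freely: at the start it leans out 0.43 to 0.6 rad on its stop (2.35); pushed past upright (claw_swing < lever) it falls toward the cover by its own weight and rests with its stem on the keeper bar, hook above. It clears the bar while the lever is above about 1.7.
- claw_spring (a joint): Stretch of the sprung claw along its length, m: 0 when slack, about 0.001 to 0.003 when the latch is drawn tight (9000 N/m), limit 0.006.
- claw_lip (a point): Lower end of the claw's hook lip. The claw is a steel plate 16 mm wide, 3 mm thick, 64.5 mm long from its pivot, its end hooked toward the case: pocket 8.5 mm wide, 6 mm deep, lip 3 mm thick. The lip end is 55 mm from the pivot along the claw and 11.5 mm toward the case. Hooked, the lip is behind the bar (cover side), the bar in the pocket.
- vial: Bystander: sample vial with dark cap, 25 mm diameter, 56 mm tall, standing upright to the right of the latch; origin under its centre.
- weigh_boat: Bystander: small white weighing boats, 50 x 65 x 19 mm, to the left of the latch; origin under the centre.
- tweezers: Bystander: steel tweezers, 14 x 124 x 9 mm, lying flat; origin under the centre.

How it is judged:
By the outcome, as a careful person would: the job done as asked, in the order asked, and still so for the second after the job is handed in, with the robot touching nothing.
It also fails if it takes over 35 s, if anything falls off the work surface, if the arm or the gripper's body presses on something with over 40 N, if the wrist force passes 120 N, or if a joint passes its speed limit or range.

ROBOT

A 7-joint arm with a two-finger parallel gripper is mounted at the origin on the work surface; the furniture and walls round the work are solid. World frame = base frame: x ahead of the robot, y to its left, z up, the work surface at z = 0. Lengths are in m, angles in rad, forces in N, time in s.
With the tool pointing down it reaches from about 0.4 to 0.875 m from the base axis. Payload 19.3 kg.
Tool frame: the origin (TCP) lies midway between the tips of the shut fingers; the grasp point (between the pads) lies bot.pinch_z behind it (bot.pinch_z is the distance from the TCP to the grasp point, in m); z points along the fingers, y is the line along which they close (so a half turn about z gives the same grasp; the last joint's range is limited). The gripper opens to 85 mm and grips with 20 to 120 N. Pads are 22 mm wide; open, the fingers measure 114 mm over their backs; the gripper's body (76 mm by 85 mm) begins 54 mm behind the grasp point. The pads swing forward as they close: fully open they stand 13 mm farther back than shut.
Start: joints at [-1.319, 0.521, -0.036, 1.599, 0.021, 1.021, -0.113], TCP at [0.198, 0.593, 0.231] pointing down, gripper open.
Joint ranges: [-2.91, 2.91], [-0.3, 2.13], [-1.5, 1.42], [0.17, 2.43], [-1.26, 4.41], [0.16, 1.93], [-2.52, 2.52]. Speed limits (rad/s): [1.89, 1.89, 2.39, 2.39, 3.01, 3.01, 3.01].

INTERFACE

Orientations are given as [roll, pitch, yaw] about the fixed x, y, z axes, in that order (R = Rz(yaw) Ry(pitch) Rx(roll)).
In Python, from workcell import readout, grab_frame, camera_info, workorder, bot gives the robot as it stands. The module is installed in compiled form; this text tells all that it offers.
- The arm moves only by the tool drive_tool, never from a script. Its argument "targets" is a list of rows, each an object of numbers: "dx", "dy", "dz": the shift along the tool's x, y, z as a fraction of full scale; "yaw": the turn about the tool's z as a fraction of full scale; "fingers": the closure, from 0 (fully open) to 1 (shut). In form: [{"dx": .., "dy": .., "dz": .., "yaw": .., "fingers": ..}, ...]. A call has 1 to 20 rows; each row shifts and turns the commanded pose from where the row before left it, along the tool's axes as they then stand; what a row does not reach is not made up. Full scale, the value 1, is 0.1 m for a shift and 90 degrees for a turn. A row lasts 1/10 s, in which the tool goes at most 50 mm and 8.59 degrees, less where a joint would pass 70% of its speed; a pose out of reach is approached as far as the arm can. A call with a number of a shift or a turn outside -1 to 1 is refused whole. A call with a gripper value outside its range is refused whole. The fingers move at their own pace and stop on an object; "squeeze" is the grip in N (left out, the last holds). Time passes only in rows, so rows that do not move let the fingers close. It gives the time, the measured TCP pose, the force, the opening and the grip force at its end, in the units of the state.
- readout.observe(): the state, without advancing time (a new reading comes with each control period).
- grab_frame(name): name is "scene" or "top"; returns the picture (480x640x3 uint8, blue, green, red); there is no depth.
- camera_info(name): a dict with "fx", "fy", "cx", "cy" (pixels), "D" ([k1, k2, p1, p2, k3] as OpenCV has them; the pictures are not rectified), "T" (4x4, takes a point from camera to world coordinates). Camera axes: x right, y up, looking along -z (the intrinsics and any distortion apply to the point x, -y, -z); pixel columns grow to the right and rows downward; lengths in m; the calibration is good to about 2 mm. A picture is of the moment at which its call begins. camera_info takes no time and is no camera call.
- workorder.job_done(): hands the job in; it is judged then, once.
The state is a dict: "clock": time; "qpos": joint angles; "qd": joint speeds; "joint_efforts": joint torques, N m; "position": TCP position; "tool_rot": TCP orientation; "force": force on the tool from outside, world axes, zero at the start; "moment": the same for the moment, N m; "grip_width": finger opening in m; "finger_force": force on a finger pad.
Only numpy, scipy, OpenCV 4.12 (cv2) and the standard library are available. Lean on these libraries where they do the work, as an engineer would, in place of code of your own. Each camera call takes 0.05 s, during which the arm holds its last target. There are 200 camera calls.

## Working session

There is one attempt and no reset: what is moved stays moved. The work goes in short steps, Python scripts to look and compute and a tool call to move; the robot and the scene stay as the last step left them, time stands still between calls to the robot, and variables do not carry over. Pictures are saved under pics/ and viewed, at most 10 in all, crops included, and the job is handed in when it is done.

Besides the shell and the picture viewer there is one more tool, called in YAML: its name, and indented under it one key for each argument. drive_tool: Moves the arm, as the interface text tells. Shift numbers are shares of 0.1 m and turn numbers shares of 90 degrees, none past 1 either way. Its arguments: {"type":"object","properties":{"targets":{"type":"array","items":{"type":"object","properties":{"dx":{"type":"number","minimum":-1,"maximum":1},"dy":{"type":"number","minimum":-1,"maximum":1},"dz":{"type":"number","minimum":-1,"maximum":1},"yaw":{"type":"number","minimum":-1,"maximum":1},"fingers":{"type":"number"}}}},"squeeze":{"type":"number"}},"required":["targets"]}

```bash
mkdir -p pics; ls; python3 - <<'E'
from workcell import readout, grab_frame, camera_info, bot
import cv2,numpy as np
for n in("scene","top"):
    cv2.imwrite(f"pics/{n}0.png",grab_frame(n)); c=camera_info(n); print(n,{k:np.round(v,4).tolist() for k,v in c.items()})
s=readout.observe(); print({k:np.round(v,3).tolist() for k,v in s.items()}, bot.pinch_z)
E
```

```text
pics
scene {'fx': 464.5879, 'fy': 464.5879, 'cx': 327.2097, 'cy': 237.9448, 'D': [0.0404, 0.0, 0.0, 0.0, 0.0], 'T': [[0.8729, 0.3207, -0.3678, 0.2149], [-0.488, 0.5709, -0.6603, -0.5319], [-0.0017, 0.7558, 0.6548, 0.645], [0.0, 0.0, 0.0, 1.0]]}
top {'fx': 446.0786, 'fy': 446.0786, 'cx': 313.5817, 'cy': 240.9068, 'D': [-0.0966, 0.0, 0.0, 0.0, 0.0], 'T': [[-0.0274, 0.9925, -0.1191, 0.4185], [-0.9996, -0.028, -0.0039, 0.0166], [-0.0072, 0.119, 0.9929, 0.9575], [0.0, 0.0, 0.0, 1.0]]}
{'clock': 0.1, 'qpos': [-1.319, 0.522, -0.036, 1.6, 0.021, 1.021, -0.113], 'qd': [0.001, -0.002, 0.0, -0.001, 0.002, 0.002, 0.0], 'joint_efforts': [0.002, -92.849, 1.984, -37.054, 0.018, 0.005, -0.0], 'position': [0.198, 0.593, 0.231], 'tool_rot': [-3.141, 0.0, 2.82], 'force': [0.184, -0.361, 0.279], 'moment': [-0.021, -0.058, 0.029], 'finger_force': 0.0, 'grip_width': 0.086} 0.0187
```

View pics/scene0.png

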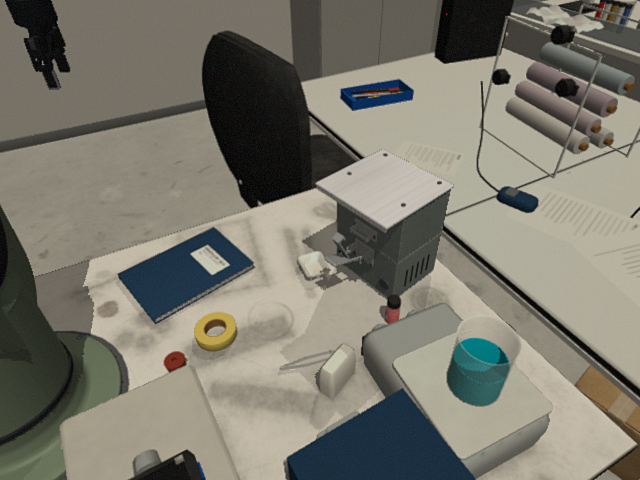

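View pics/top0.png

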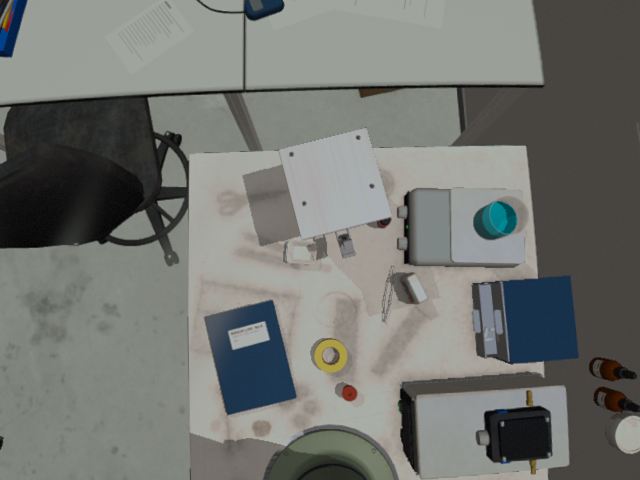

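```bash
python3 - <<'E'
import cv2
t=cv2.imread("pics/top0.png")[115:265,240:400]; cv2.imwrite("pics/tc.png",cv2.resize(t,None,fx=4,fy=4,interpolation=cv2.INTER_CUBIC)[:600])
t=cv2.imread("pics/scene0.png")[145:345,270:470]; cv2.imwrite("pics/sc.png",cv2.resize(t,(600,600),interpolation=cv2.INTER_CUBIC))
E
```

```text
(no output)
```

View pics/tc.png

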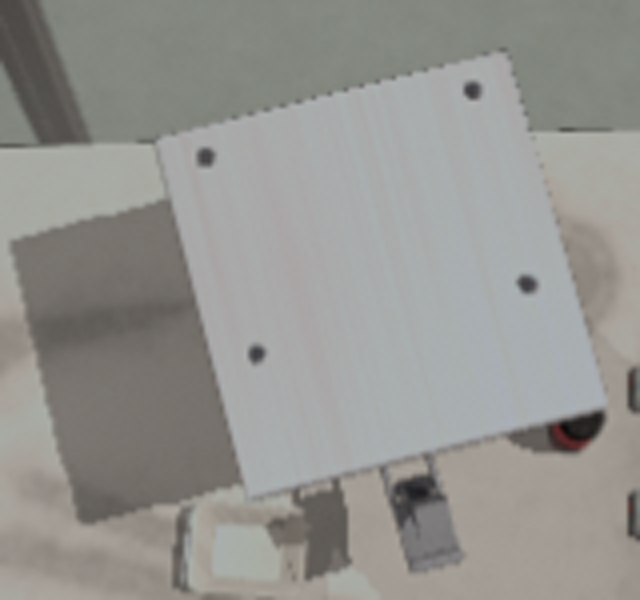

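View pics/sc.png

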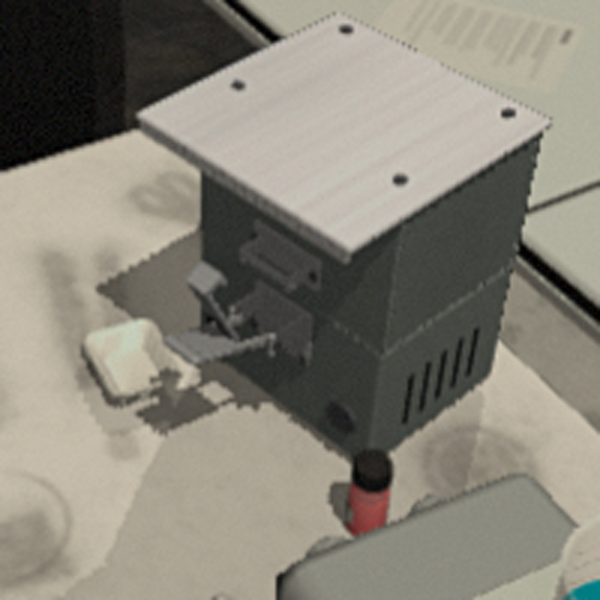

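```bash
cat > h.py <<'E'
import numpy as np,cv2
from workcell import camera_info
from scipy.optimize import least_squares
CI={n:camera_info(n) for n in("scene","top")}
def proj(n,P):
    c=CI[n];T=np.linalg.inv(np.array(c["T"]));p=np.atleast_2d(P)@T[:3,:3].T+T[:3,3]
    p=p*[1,-1,-1];K=np.array([[c["fx"],0,c["cx"]],[0,c["fy"],c["cy"]],[0,0,1]])
    return cv2.projectPoints(p,np.zeros(3),np.zeros(3),K,np.array(c["D"]))[0][:,0]
def wpt(pose,L):  # case -> world
    x,y,a=pose;L=np.atleast_2d(L).astype(float)
    return np.c_[x+L[:,0]*np.cos(a)-L[:,1]*np.sin(a),y+L[:,0]*np.sin(a)+L[:,1]*np.cos(a),L[:,2]]
E
cat > fit.py <<'E'
from h import *
C=np.array([[.06,.075,.205],[.06,-.075,.205],[-.105,-.075,.205],[-.105,.075,.205]])
m={"top":np.array([[279.3,150],[367,127.5],[391.2,216.2],[302.5,239.2]]),"scene":np.array([[384.3,149],[454,185.7],[386,227.5],[316,185]])}
for ns in(["top"],["scene"],["top","scene"]):
    r=least_squares(lambda p:np.concatenate([(proj(n,wpt(p,C))-m[n]).ravel() for n in ns]),[.65,0,.2])
    print(ns,r.x.round(4),r.fun.round(1))
p=r.x
def lat(q,lean):
    h=np.array([-.086,0,.09]);e=h+.062*np.array([-np.sin(q),0,-np.cos(q)])
    pv=h+.018*np.array([-np.sin(q-.14),0,-np.cos(q-.14)]);t=pv+.0645*np.array([-np.sin(lean),0,np.cos(lean)])
    return np.array([e+[0,.013,0],e-[0,.013,0],t+[0,.008,0],t-[0,.008,0]])
for q in(1.75,1.84,1.92):
    W=wpt(p,lat(q,.5));print(q,((proj("scene",W)-[270,145])*3).round(),((proj("top",W)-[240,115])*4).round())
print("keeper,hinge,lever_end",wpt(p,[[-.078,0,.132],[-.086,0,.09]]).round(4))
E
python3 fit.py
```

```text
['top'] [ 0.6315 -0.0153  0.2243] [ 2.2 -1.5 -2.9  0.6 -1.6  1.1  2.2 -0.2]
['scene'] [ 0.6334 -0.0127  0.2344] [ 0.5  1.6 -1.7 -1.2 -0.6  0.1  2.   0.4]
['top', 'scene'] [ 0.632  -0.0146  0.2288] [ 1.7 -1.6 -3.5  0.2 -1.8  0.5  2.1 -0.4  0.7  2.3 -1.6 -0.2 -1.2  1.
  1.7  0.9]
1.75 [[163. 351.]
 [195. 375.]
 [185. 284.]
 [205. 298.]] [[411. 573.]
 [463. 560.]
 [420. 537.]
 [454. 528.]]
1.84 [[165. 343.]
 [196. 367.]
 [185. 282.]
 [206. 296.]] [[411. 570.]
 [463. 556.]
 [421. 536.]
 [454. 527.]]
1.92 [[167. 336.]
 [198. 360.]
 [186. 279.]
 [206. 294.]] [[411. 566.]
 [463. 552.]
 [421. 535.]
 [455. 526.]]
keeper,hinge,lever_end [[ 0.5561 -0.0323  0.132 ]
 [ 0.5483 -0.0341  0.09  ]]
```

drive_tool:
  targets:
    - {"dx": -0.33,"dy": -0.32,"dz": -0.17,"fingers": 1}
    - {"dx": -0.33,"dy": -0.32,"dz": -0.17}
    - {"dx": -0.33,"dy": -0.32,"dz": -0.17}
    - {"dx": -0.33,"dy": -0.32,"dz": -0.17}
    - {"dx": -0.33,"dy": -0.32,"dz": -0.17}
    - {"dx": -0.33,"dy": -0.32,"dz": -0.17}
    - {"dx": -0.33,"dy": -0.32,"dz": -0.17}
    - {"dx": -0.33,"dy": -0.32,"dz": -0.17}
    - {"dx": -0.33,"dy": -0.32,"dz": -0.17}
    - {"dx": -0.33,"dy": -0.32,"dz": -0.17}
    - {"dx": -0.33,"dy": -0.32,"dz": -0.17}
    - {"dx": -0.33,"dy": -0.32,"dz": -0.17}
    - {"yaw": -0.0875}
    - {"yaw": -0.0875}
    - {"yaw": -0.0875}
    - {"yaw": -0.0875}

```text
invalid input
```

drive_tool:
  targets:
    - {"dx": -0.33,"dy": -0.32,"dz": -0.17,"yaw": 0,"fingers": 1}

```text
clock: 0.2
position: [0.2153, 0.5539, 0.2456]
tool_rot: [-3.138, -0.002, 2.826]
force: [0.9, -1.4, -0.2]
grip_width: 0.0733
finger_force: 0.0
```

drive_tool:
  targets:
    - {"dx": -0.33,"dy": -0.32,"dz": -0.17,"yaw": 0,"fingers": 1}
    - {"dx": -0.33,"dy": -0.32,"dz": -0.17,"yaw": 0,"fingers": 1}
    - {"dx": -0.33,"dy": -0.32,"dz": -0.17,"yaw": 0,"fingers": 1}
    - {"dx": -0.33,"dy": -0.32,"dz": -0.17,"yaw": 0,"fingers": 1}
    - {"dx": -0.33,"dy": -0.32,"dz": -0.17,"yaw": 0,"fingers": 1}
    - {"dx": -0.33,"dy": -0.32,"dz": -0.17,"yaw": 0,"fingers": 1}
    - {"dx": -0.33,"dy": -0.32,"dz": -0.17,"yaw": 0,"fingers": 1}
    - {"dx": -0.33,"dy": -0.32,"dz": -0.17,"yaw": 0,"fingers": 1}
    - {"dx": -0.33,"dy": -0.32,"dz": -0.17,"yaw": 0,"fingers": 1}
    - {"dx": -0.33,"dy": -0.32,"dz": -0.17,"yaw": 0,"fingers": 1}
    - {"dx": -0.33,"dy": -0.32,"dz": -0.17,"yaw": 0,"fingers": 1}
    - {"dx": 0,"dy": 0,"dz": 0,"yaw": -0.0875,"fingers": 1}
    - {"dx": 0,"dy": 0,"dz": 0,"yaw": -0.0875,"fingers": 1}
    - {"dx": 0,"dy": 0,"dz": 0,"yaw": -0.0875,"fingers": 1}
    - {"dx": 0,"dy": 0,"dz": 0,"yaw": -0.0875,"fingers": 1}

```text
clock: 1.7
position: [0.4518, 0.1033, 0.4351]
tool_rot: [-3.142, -0.0, -2.908]
force: [0.8, 0.8, 0.1]
grip_width: -0.0001
finger_force: 0.0
```

```bash
python3 -c "
from workcell import readout;import numpy as np
s=readout.observe();print(np.round(s['qpos'],3),s['position'],s['tool_rot'])"
```

```text
[-0.59   0.086  0.261  1.694 -0.023  1.366  1.479] [0.45179267 0.10325504 0.43510207] [-3.14152560e+00 -4.73084010e-04 -2.90815911e+00]
```

drive_tool:
  targets:
    - {"dx": -0.45,"dy": 0,"dz": 0,"yaw": 0,"fingers": 1}
    - {"dx": -0.45,"dy": 0,"dz": 0,"yaw": 0,"fingers": 1}
    - {"dx": -0.45,"dy": 0,"dz": 0,"yaw": 0,"fingers": 1}
    - {"dx": -0.45,"dy": 0,"dz": 0,"yaw": 0,"fingers": 1}
    - {"dx": -0.45,"dy": 0,"dz": 0,"yaw": 0,"fingers": 1}
    - {"dx": -0.45,"dy": 0,"dz": 0,"yaw": 0,"fingers": 1}
    - {"dx": -0.45,"dy": 0,"dz": 0,"yaw": 0,"fingers": 1}
    - {"dx": -0.45,"dy": 0,"dz": 0,"yaw": 0,"fingers": 1}
    - {"dx": -0.45,"dy": 0,"dz": 0,"yaw": 0,"fingers": 1}
    - {"dx": -0.45,"dy": 0,"dz": 0,"yaw": 0,"fingers": 1}

```text
clock: 2.7
position: [0.8207, 0.1842, 0.4357]
tool_rot: [3.131, 0.016, -2.935]
force: [1.9, -4.0, 2.4]
grip_width: -0.0
finger_force: 0.0
```

```bash
cat > st.py <<'E'
from workcell import readout;import numpy as np
from scipy.spatial.transform import Rotation as R
s=readout.observe();print(np.round(s['qpos'],3),np.round(s['position'],4),np.round(s['tool_rot'],3),np.round(s['force'],1),s['clock'])
print(R.from_euler('xyz',s['tool_rot']).as_matrix().T.round(3))
E
python3 st.py
```

```text
[-0.34   1.     0.479  0.25  -0.436  1.9    1.555] [0.8207 0.1842 0.4357] [ 3.131  0.016 -2.935] [ 1.9 -4.   2.4] 2.7
[[-0.979 -0.205 -0.016]
 [-0.205  0.979  0.011]
 [ 0.014  0.014 -1.   ]]
```

drive_tool:
  targets:
    - {"dx": -0.45,"dy": 0,"dz": 0,"yaw": 0,"fingers": 1}
    - {"dx": -0.45,"dy": 0,"dz": 0,"yaw": 0,"fingers": 1}
    - {"dx": -0.45,"dy": 0,"dz": 0,"yaw": 0,"fingers": 1}
    - {"dx": 0,"dy": 0,"dz": 0,"yaw": 0,"fingers": 1}

```text
clock: 3.1
position: [0.8356, 0.1714, 0.4297]
tool_rot: [3.119, 0.033, -2.972]
force: [1.2, -0.8, -0.3]
grip_width: -0.0003
finger_force: 0.0
```

```bash
python3 st.py
```

```text
[-0.329  1.072  0.99   0.203 -0.937  1.919  1.586] [0.8356 0.1714 0.4297] [ 3.119  0.033 -2.972] [ 1.2 -0.8 -0.3] 3.1
[[-0.985 -0.169 -0.033]
 [-0.17   0.985  0.022]
 [ 0.029  0.028 -0.999]]
```

drive_tool:
  targets:
    - {"dx": 0,"dy": 0,"dz": -0.45,"yaw": 0,"fingers": 1}
    - {"dx": 0,"dy": 0,"dz": -0.45,"yaw": 0,"fingers": 1}
    - {"dx": 0,"dy": 0,"dz": -0.45,"yaw": 0,"fingers": 1}
    - {"dx": 0,"dy": 0,"dz": -0.45,"yaw": 0,"fingers": 1}
    - {"dx": 0,"dy": 0,"dz": -0.45,"yaw": 0,"fingers": 1}
    - {"dx": 0,"dy": 0,"dz": -0.45,"yaw": 0,"fingers": 1}

```text
clock: 3.7
position: [0.8044, 0.1618, 0.5601]
tool_rot: [3.105, 0.17, -2.973]
force: [0.5, 0.5, 0.3]
grip_width: 0.0001
finger_force: 0.0
```

```bash
python3 st.py
```

```text
[-0.295  0.88   0.409  0.17  -0.395  1.932  1.512] [0.8044 0.1618 0.5601] [ 3.105  0.17  -2.973] [0.5 0.5 0.3] 3.7
[[-0.972 -0.165 -0.169]
 [-0.174  0.984  0.036]
 [ 0.161  0.064 -0.985]]
```

drive_tool:
  targets:
    - {"dx": -0.2,"dy": 0,"dz": -0.4,"yaw": 0,"fingers": 1}
    - {"dx": -0.2,"dy": 0,"dz": -0.4,"yaw": 0,"fingers": 1}
    - {"dx": -0.2,"dy": 0,"dz": -0.4,"yaw": 0,"fingers": 1}
    - {"dx": -0.2,"dy": 0,"dz": -0.4,"yaw": 0,"fingers": 1}
    - {"dx": -0.2,"dy": 0,"dz": -0.4,"yaw": 0,"fingers": 1}
    - {"dx": -0.2,"dy": 0,"dz": -0.4,"yaw": 0,"fingers": 1}

```text
clock: 4.3
position: [0.755, 0.1427, 0.696]
tool_rot: [3.098, 0.342, -2.981]
force: [0.2, 0.5, 0.2]
grip_width: 0.0002
finger_force: 0.0
```

```bash
python3 st.py
```

```text
[-0.306  0.717  0.526  0.169 -0.481  1.933  1.526] [0.755  0.1427 0.696 ] [ 3.098  0.342 -2.981] [0.2 0.5 0.2] 4.3
[[-0.93  -0.15  -0.335]
 [-0.174  0.984  0.041]
 [ 0.323  0.096 -0.941]]
```

drive_tool:
  targets:
    - {"dx": -0.25,"dy": 0,"dz": -0.4,"yaw": 0,"fingers": 1}
    - {"dx": -0.25,"dy": 0,"dz": -0.4,"yaw": 0,"fingers": 1}
    - {"dx": -0.25,"dy": 0,"dz": -0.4,"yaw": 0,"fingers": 1}
    - {"dx": -0.25,"dy": 0,"dz": -0.4,"yaw": 0,"fingers": 1}
    - {"dx": -0.25,"dy": 0,"dz": -0.4,"yaw": 0,"fingers": 1}
    - {"dx": -0.25,"dy": 0,"dz": -0.4,"yaw": 0,"fingers": 1}
    - {"dx": -0.25,"dy": 0,"dz": -0.4,"yaw": 0,"fingers": 1}
    - {"dx": -0.25,"dy": 0,"dz": -0.4,"yaw": 0,"fingers": 1}

```text
clock: 5.1
position: [0.6583, 0.1127, 0.8561]
tool_rot: [3.087, 0.566, -2.994]
force: [0.4, -0.5, 0.3]
grip_width: -0.0002
finger_force: 0.0
```

```bash
python3 st.py
```

```text
[-0.336  0.504  0.685  0.169 -0.588  1.933  1.544] [0.6583 0.1127 0.8561] [ 3.087  0.566 -2.994] [ 0.4 -0.5  0.3] 5.1
[[-0.835 -0.125 -0.536]
 [-0.176  0.983  0.046]
 [ 0.521  0.133 -0.843]]
```

drive_tool:
  targets:
    - {"dx": -0.25,"dy": 0,"dz": -0.4,"yaw": 0,"fingers": 1}
    - {"dx": -0.25,"dy": 0,"dz": -0.4,"yaw": 0,"fingers": 1}
    - {"dx": -0.25,"dy": 0,"dz": -0.4,"yaw": 0,"fingers": 1}
    - {"dx": 0,"dy": 0,"dz": 0,"yaw": 0,"fingers": 1}

```text
clock: 5.5
position: [0.6111, 0.0993, 0.9121]
tool_rot: [3.081, 0.653, -3.0]
force: [-0.9, 0.4, 0.5]
grip_width: 0.0002
finger_force: 0.0
```

```bash
python3 st.py
```

```text
[-0.353  0.416  0.7    0.168 -0.578  1.933  1.545] [0.6111 0.0993 0.9121] [ 3.081  0.653 -3.   ] [-0.9  0.4  0.5] 5.5
[[-0.786 -0.112 -0.607]
 [-0.177  0.983  0.048]
 [ 0.592  0.145 -0.793]]
```

```bash
cat > kin.py <<'E'
import numpy as np, itertools
from scipy.optimize import least_squares
from scipy.spatial.transform import Rotation as R
D=[([-1.319,.521,-.036,1.599,.021,1.021,-.113],[.198,.593,.231],[-3.141,0,2.82]),
([-.59,.086,.261,1.694,-.023,1.366,1.479],[.4518,.1033,.4351],[-3.1415,0,-2.908]),
([-.329,1.072,.99,.203,-.937,1.919,1.586],[.8356,.1714,.4297],[3.119,.033,-2.972]),
([-.295,.88,.409,.17,-.395,1.932,1.512],[.8044,.1618,.5601],[3.105,.17,-2.973]),
([-.306,.717,.526,.169,-.481,1.933,1.526],[.755,.1427,.696],[3.098,.342,-2.981]),
([-.353,.416,.7,.168,-.578,1.933,1.545],[.6111,.0993,.9121],[3.081,.653,-3.])]
def fk(q,p,s):
    Z=lambda a:R.from_euler('z',a);Y=lambda a:R.from_euler('y',a)
    b,h,L1,L2,L3,e1,e2,e3,t=p
    A=Z(s[0]*q[0]+b)*Y(q[1]);x=np.array([0,0,h])+A.apply([e1,0,L1])
    A=A*Z(s[1]*q[2])*Y(q[3]);x=x+A.apply([e2,0,L2])
    A=A*Z(s[2]*q[4])*Y(q[5]);x=x+A.apply([e3,0,L3]);return x,A*Z(s[3]*q[6]+t)
def fit():
    best=None
    for s in itertools.product([1,-1],repeat=4):
        for b,t in itertools.product([0,1.5,3,-1.5],repeat=2):
            def f(p):
                o=[]
                for q,x,e in D:
                    X,A=fk(q,p,s);o+=[X-x,.3*(A.inv()*R.from_euler('xyz',e)).as_rotvec()]
                return np.concatenate(o)
            r=least_squares(f,[b,.35,.4,.4,.3,0,0,0,t],max_nfev=60)
            if best is None or r.cost<best[0]:best=(r.cost,s,r.x)
    return best
if __name__=="__main__":
    c,s,p=fit();print(c,s,p.round(4));np.save("kin.npy",np.r_[s,p])
    lo=np.array([-2.91,-.3,-1.5,.17,-1.26,.16,-2.52]);hi=np.array([2.91,2.13,1.42,2.43,4.41,1.93,2.52])
    T=R.from_euler('xyz',D[-1][2]);q0=np.array(D[1][0])
    for d,z in((.15,.25),(.15,.15),(.11,.135),(.047,.135),(.11,.06),(.08,.03),(.06,.03)):
        X=[.632-.974*(.06+d),-.0146-.2268*(.06+d),z]
        def f(q):
            x,A=fk(q,p,s);return np.r_[x-X,.3*(A.inv()*T).as_rotvec(),1e-4*(q-q0)]
        r=min((least_squares(f,np.clip(q0+dq,lo+.01,hi-.01),bounds=(lo,hi)) for dq in(0,.5,np.array([0,0,0,.4,0,-.8,0]),np.array([0,0,-.5,.4,.5,-.8,0]))),key=lambda r:r.cost)
        print(d,z,np.abs(r.fun[:6]).max().round(4),r.x.round(2))
E
python3 kin.py
```

```text
0.0006315110862863618 (-1, -1, -1, -1) [-0.0844  0.3361  0.5128  0.4261  0.3576 -0.0226 -0.0258 -0.0163  1.4901]
0.15 0.25 0.0251 [-0.54 -0.11  0.74  2.43 -0.66  0.38  2.52]
0.15 0.15 0.0478 [ 1.22  0.38 -0.98  2.43 -0.44  0.16  2.52]
0.11 0.135 0.0497 [ 1.13  0.36 -0.92  2.42 -0.5   0.16  2.52]
0.047 0.135 0.0507 [ 0.7   0.38 -0.59  2.29 -0.61  0.16  2.52]
0.11 0.06 0.0241 [ 0.8   0.64 -0.58  2.43  3.46  0.27 -1.32]
0.08 0.03 0.0143 [ 0.58  0.7  -0.39  2.43  3.48  0.45 -1.39]
0.06 0.03 0.0067 [ 0.5   0.7  -0.33  2.43  3.46  0.51 -1.43]
```

drive_tool:
  targets:
    - {"dx": 0.34,"dy": -0.11,"dz": 0.21,"yaw": 0,"fingers": 1}
    - {"dx": 0.34,"dy": -0.11,"dz": 0.21,"yaw": 0,"fingers": 1}
    - {"dx": 0.34,"dy": -0.11,"dz": 0.21,"yaw": 0,"fingers": 1}
    - {"dx": 0.34,"dy": -0.11,"dz": 0.21,"yaw": 0,"fingers": 1}
    - {"dx": 0.34,"dy": -0.11,"dz": 0.21,"yaw": 0,"fingers": 1}
    - {"dx": 0.34,"dy": -0.11,"dz": 0.21,"yaw": 0,"fingers": 1}
    - {"dx": 0.34,"dy": -0.11,"dz": 0.21,"yaw": 0,"fingers": 1}
    - {"dx": 0.34,"dy": -0.11,"dz": 0.21,"yaw": 0,"fingers": 1}
    - {"dx": 0.34,"dy": -0.11,"dz": 0.21,"yaw": 0,"fingers": 1}
    - {"dx": 0.34,"dy": -0.11,"dz": 0.21,"yaw": 0,"fingers": 1}
    - {"dx": 0.34,"dy": -0.11,"dz": 0.21,"yaw": 0,"fingers": 1}

```text
clock: 6.6
position: [0.5144, 0.0242, 0.6273]
tool_rot: [3.065, 0.667, -3.031]
force: [1.2, 0.7, 0.9]
grip_width: -0.0
finger_force: 0.0
```

```bash
python3 st.py
```

```text
[-0.852 -0.302  0.495  1.686  0.229  1.056  1.337] [0.5144 0.0242 0.6273] [ 3.065  0.667 -3.031] [1.2 0.7 0.9] 6.6
[[-0.781 -0.087 -0.619]
 [-0.157  0.986  0.06 ]
 [ 0.605  0.144 -0.783]]
```

drive_tool:
  targets:
    - {"dx": 0.3,"dy": -0.11,"dz": 0.26,"yaw": 0,"fingers": 1}
    - {"dx": 0.3,"dy": -0.11,"dz": 0.26,"yaw": 0,"fingers": 1}
    - {"dx": 0.3,"dy": -0.11,"dz": 0.26,"yaw": 0,"fingers": 1}
    - {"dx": 0.3,"dy": -0.11,"dz": 0.26,"yaw": 0,"fingers": 1}
    - {"dx": 0.3,"dy": -0.11,"dz": 0.26,"yaw": 0,"fingers": 1}
    - {"dx": 0.3,"dy": -0.11,"dz": 0.26,"yaw": 0,"fingers": 1}
    - {"dx": 0.3,"dy": -0.11,"dz": 0.26,"yaw": 0,"fingers": 1}

```text
clock: 7.3
position: [0.4728, -0.045, 0.3503]
tool_rot: [3.067, 0.667, -3.033]
force: [2.3, 0.2, -0.5]
grip_width: 0.0001
finger_force: 0.0
```

```bash
python3 st.py
```

```text
[-0.709 -0.239  0.695  2.319 -0.012  0.353  1.739] [ 0.4728 -0.045   0.3503] [ 3.067  0.667 -3.033] [ 2.3  0.2 -0.5] 7.3
[[-0.781 -0.085 -0.619]
 [-0.154  0.986  0.059]
 [ 0.605  0.141 -0.783]]
```

drive_tool:
  targets:
    - {"dx": 0,"dy": 0,"dz": 0,"yaw": -0.095,"fingers": 1}
    - {"dx": 0,"dy": 0,"dz": 0,"yaw": -0.095,"fingers": 1}
    - {"dx": 0,"dy": 0,"dz": 0,"yaw": -0.095,"fingers": 1}
    - {"dx": 0,"dy": 0,"dz": 0,"yaw": -0.095,"fingers": 1}
    - {"dx": 0,"dy": 0,"dz": 0,"yaw": -0.095,"fingers": 1}
    - {"dx": 0,"dy": 0,"dz": 0,"yaw": -0.095,"fingers": 1}
    - {"dx": 0,"dy": 0,"dz": 0,"yaw": -0.095,"fingers": 1}
    - {"dx": 0,"dy": 0,"dz": 0,"yaw": -0.095,"fingers": 1}

```text
clock: 8.1
position: [0.4778, -0.037, 0.3469]
tool_rot: [-2.524, 0.278, -1.733]
force: [0.2, -1.2, -0.7]
grip_width: -0.0
finger_force: 0.0
```

```bash
python3 st.py
```

```text
[-0.947 -0.305  0.827  2.328  0.379  0.372  2.517] [ 0.4778 -0.037   0.3469] [-2.524  0.278 -1.733] [ 0.2 -1.2 -0.7] 8.1
[[-0.155 -0.949 -0.275]
 [-0.779  0.289 -0.557]
 [ 0.608  0.128 -0.784]]
```

drive_tool:
  targets:
    - {"dx": 0,"dy": 0,"dz": 0,"yaw": -0.095,"fingers": 1}
    - {"dx": 0,"dy": 0,"dz": 0,"yaw": -0.095,"fingers": 1}
    - {"dx": 0,"dy": 0,"dz": 0,"yaw": -0.095,"fingers": 1}
    - {"dx": 0,"dy": 0,"dz": 0,"yaw": -0.095,"fingers": 1}
    - {"dx": 0,"dy": 0,"dz": 0,"yaw": -0.095,"fingers": 1}
    - {"dx": 0,"dy": 0,"dz": 0,"yaw": -0.095,"fingers": 1}

```text
clock: 8.7
position: [0.4882, -0.0005, 0.309]
tool_rot: [-2.499, -0.316, -1.06]
force: [0.5, -0.2, 0.9]
grip_width: -0.0002
finger_force: 0.0
```

```bash
python3 st.py
```

```text
[-1.301 -0.304  0.996  2.426  1.157  0.36   2.519] [ 0.4882 -0.0005  0.309 ] [-2.499 -0.316 -1.06 ] [ 0.5 -0.2  0.9] 8.7
[[ 0.464 -0.829  0.311]
 [-0.608 -0.554 -0.569]
 [ 0.644  0.075 -0.761]]
```

drive_tool:
  targets:
    - {"dx": 0,"dy": 0,"dz": -0.08,"yaw": -0.095,"fingers": 1}
    - {"dx": 0,"dy": 0,"dz": -0.08,"yaw": -0.095,"fingers": 1}
    - {"dx": 0,"dy": 0,"dz": -0.08,"yaw": -0.095,"fingers": 1}
    - {"dx": 0,"dy": 0,"dz": -0.08,"yaw": -0.095,"fingers": 1}
    - {"dx": 0,"dy": 0,"dz": -0.08,"yaw": -0.095,"fingers": 1}
    - {"dx": 0,"dy": 0,"dz": -0.08,"yaw": -0.095,"fingers": 1}
    - {"dx": 0,"dy": 0,"dz": -0.08,"yaw": -0.095,"fingers": 1}

```text
clock: 9.4
position: [0.5177, 0.0233, 0.3363]
tool_rot: [-2.652, -0.704, -0.631]
force: [-0.3, -0.4, 0.5]
grip_width: -0.0004
finger_force: 0.0
```

```bash
python3 st.py
```

```text
[-1.105 -0.165  0.782  2.429  1.588  0.279  2.519] [0.5177 0.0233 0.3363] [-2.652 -0.704 -0.631] [-0.3 -0.4  0.5] 9.4
[[ 0.615 -0.45   0.647]
 [-0.275 -0.892 -0.359]
 [ 0.739  0.043 -0.673]]
```

drive_tool:
  targets:
    - {"dx": -0.06,"dy": 0.05,"dz": 0,"yaw": -0.095,"fingers": 1}
    - {"dx": -0.06,"dy": 0.05,"dz": 0,"yaw": -0.095,"fingers": 1}
    - {"dx": -0.06,"dy": 0.05,"dz": 0,"yaw": -0.095,"fingers": 1}
    - {"dx": -0.06,"dy": 0.05,"dz": 0,"yaw": -0.095,"fingers": 1}
    - {"dx": -0.06,"dy": 0.05,"dz": 0,"yaw": -0.095,"fingers": 1}
    - {"dx": -0.06,"dy": 0.05,"dz": 0,"yaw": -0.095,"fingers": 1}
    - {"dx": -0.06,"dy": 0.05,"dz": 0,"yaw": -0.095,"fingers": 1}

```text
clock: 10.1
position: [0.5132, 0.0147, 0.3383]
tool_rot: [-3.034, -0.862, -0.101]
force: [-1.2, 0.4, 0.3]
grip_width: 0.0004
finger_force: 0.0
```

```bash
python3 st.py
```

```text
[-0.177 -0.073 -0.062  2.432  2.032  0.166  2.45 ] [0.5132 0.0147 0.3383] [-3.034 -0.862 -0.101] [-1.2  0.4  0.3] 10.1
[[ 0.648 -0.066  0.759]
 [-0.02  -0.997 -0.07 ]
 [ 0.762  0.03  -0.647]]
```

drive_tool:
  targets:
    - {"dx": -0.13,"dy": 0.06,"dz": 0.085,"yaw": -0.03,"fingers": 1}
    - {"dx": -0.13,"dy": 0.06,"dz": 0.085,"yaw": -0.03,"fingers": 1}
    - {"dx": -0.13,"dy": 0.06,"dz": 0.085,"yaw": -0.03,"fingers": 1}
    - {"dx": -0.13,"dy": 0.06,"dz": 0.085,"yaw": -0.03,"fingers": 1}
    - {"dx": -0.13,"dy": 0.06,"dz": 0.085,"yaw": -0.03,"fingers": 1}
    - {"dx": -0.13,"dy": 0.06,"dz": 0.085,"yaw": -0.03,"fingers": 1}

```text
clock: 10.7
position: [0.5122, 0.0022, 0.3139]
tool_rot: [3.124, -0.853, 0.026]
force: [0.1, -1.3, -0.3]
grip_width: -0.0001
finger_force: 0.0
```

```bash
python3 st.py
```

```text
[ 0.617  0.008 -0.824  2.432  2.29   0.209  2.296] [0.5122 0.0022 0.3139] [ 3.124 -0.853  0.026] [ 0.1 -1.3 -0.3] 10.7
[[ 0.657  0.017  0.753]
 [ 0.013 -1.     0.012]
 [ 0.754  0.002 -0.657]]
```

drive_tool:
  targets:
    - {"dx": -0.18,"dy": 0.07,"dz": 0.12,"yaw": -0.02,"fingers": 1}
    - {"dx": -0.18,"dy": 0.07,"dz": 0.12,"yaw": -0.02,"fingers": 1}
    - {"dx": -0.18,"dy": 0.07,"dz": 0.12,"yaw": -0.02,"fingers": 1}
    - {"dx": -0.18,"dy": 0.07,"dz": 0.12,"yaw": -0.02,"fingers": 1}
    - {"dx": -0.18,"dy": 0.07,"dz": 0.12,"yaw": -0.02,"fingers": 1}
    - {"dx": -0.18,"dy": 0.07,"dz": 0.12,"yaw": -0.02,"fingers": 1}

```text
clock: 11.3
position: [0.5405, -0.0442, 0.2298]
tool_rot: [2.966, -0.791, 0.253]
force: [0.0, -0.4, 1.0]
grip_width: 0.0
finger_force: 0.0
```

```bash
python3 st.py
```

```text
[ 0.764  0.331 -0.933  2.432  2.422  0.427  2.519] [ 0.5405 -0.0442  0.2298] [ 2.966 -0.791  0.253] [ 0.  -0.4  1. ] 11.3
[[ 0.681  0.176  0.711]
 [ 0.126 -0.984  0.123]
 [ 0.721  0.006 -0.693]]
```

drive_tool:
  targets:
    - {"dx": -0.28,"dy": 0.05,"dz": -0.28,"yaw": 0.02,"fingers": 1}
    - {"dx": -0.28,"dy": 0.05,"dz": -0.28,"yaw": 0.02,"fingers": 1}
    - {"dx": -0.28,"dy": 0.05,"dz": -0.28,"yaw": 0,"fingers": 1}
    - {"dx": -0.28,"dy": 0.05,"dz": -0.28,"yaw": 0,"fingers": 1}

```text
clock: 11.7
position: [0.4913, -0.0902, 0.2623]
tool_rot: [3.046, -0.762, 0.172]
force: [0.4, -0.4, -0.6]
grip_width: -0.0001
finger_force: 0.0
```

```bash
cat >> st.py <<'E'
r=s['position']-np.array([.632,-.0146,0]);c,n=np.cos(.2288),np.sin(.2288);z=R.from_euler('xyz',s['tool_rot']).as_matrix()
u=np.array([c,n,0]);v=np.array([-n,c,0])
print("d %.1f y %.1f z %.1f mm; lean in-plane %.1f side %.1f"%(-1e3*(r@u)-60,1e3*(r@v),1e3*r[2],np.degrees(np.arctan2(z[:,2]@u,-z[2,2])),np.degrees(np.arcsin(z[:,2]@v))))
print("tool-frame of [in,left,up] rows:",(np.array([u,v,[0,0,1]])@z).round(3).tolist())
E
python3 st.py
```

```text
[ 1.3    0.228 -1.255  2.432  2.499  0.162  2.52 ] [ 0.4913 -0.0902  0.2623] [ 3.046 -0.762  0.172] [ 0.4 -0.4 -0.6] 11.7
[[ 0.712  0.124  0.691]
 [ 0.106 -0.992  0.069]
 [ 0.694  0.024 -0.72 ]]
d 94.2 y -41.7 z 262.3 mm; lean in-plane 43.4 side -7.7
tool-frame of [in,left,up] rows: [[0.722, -0.122, 0.681], [-0.041, -0.99, -0.134], [0.691, 0.069, -0.72]]
```

drive_tool:
  targets:
    - {"dx": -0.2,"dy": -0.1,"dz": 0.17,"yaw": 0,"fingers": 1}
    - {"dx": -0.2,"dy": -0.1,"dz": 0.17,"yaw": 0,"fingers": 1}
    - {"dx": -0.2,"dy": -0.1,"dz": 0.17,"yaw": 0,"fingers": 1}

```text
clock: 12.0
position: [0.5161, -0.0827, 0.2058]
tool_rot: [3.066, -0.734, 0.162]
force: [0.6, 0.6, 0.8]
grip_width: -0.0
finger_force: 0.0
```

```bash
python3 st.py
```

```text
[ 0.942  0.375 -0.971  2.431  2.499  0.322  2.519] [ 0.5161 -0.0827  0.2058] [ 3.066 -0.734  0.162] [0.6 0.6 0.8] 12.0
[[ 0.733  0.12   0.67 ]
 [ 0.111 -0.992  0.056]
 [ 0.671  0.033 -0.74 ]]
d 68.3 y -40.0 z 205.8 mm; lean in-plane 41.8 side -6.9
tool-frame of [in,left,up] rows: [[0.741, -0.117, 0.661], [-0.05, -0.992, -0.12], [0.67, 0.056, -0.74]]
```

drive_tool:
  targets:
    - {"dx": -0.4,"dy": -0.1,"dz": -0.05,"yaw": 0,"fingers": 1}
    - {"dx": -0.4,"dy": -0.1,"dz": -0.05,"yaw": 0,"fingers": 1}
    - {"dx": -0.4,"dy": -0.1,"dz": -0.05,"yaw": 0,"fingers": 1}

```text
clock: 12.3
position: [0.4953, -0.099, 0.172]
tool_rot: [3.116, -0.668, 0.159]
force: [0.6, -0.3, 0.2]
grip_width: 0.0001
finger_force: 0.0
```

```bash
python3 st.py
```

```text
[ 0.973  0.432 -0.916  2.432  2.592  0.256  2.52 ] [ 0.4953 -0.099   0.172 ] [ 3.116 -0.668  0.159] [ 0.6 -0.3  0.2] 12.3
[[ 0.775  0.124  0.619]
 [ 0.143 -0.99   0.02 ]
 [ 0.615  0.073 -0.785]]
d 92.3 y -51.2 z 172.0 mm; lean in-plane 38.1 side -3.9
tool-frame of [in,left,up] rows: [[0.783, -0.086, 0.616], [-0.055, -0.996, -0.069], [0.619, 0.02, -0.785]]
```

drive_tool:
  targets:
    - {"dx": -0.14,"dy": -0.18,"dz": -0.02,"yaw": 0,"fingers": 1}
    - {"dx": -0.14,"dy": -0.18,"dz": -0.02,"yaw": 0,"fingers": 1}
    - {"dx": -0.14,"dy": -0.18,"dz": -0.02,"yaw": 0,"fingers": 1}

```text
clock: 12.6
position: [0.4952, -0.0678, 0.1676]
tool_rot: [3.139, -0.634, 0.155]
force: [0.3, 0.7, 0.7]
grip_width: -0.0001
finger_force: 0.0
```

```bash
python3 st.py
```

```text
[ 0.844  0.407 -0.859  2.432  2.505  0.24   2.52 ] [ 0.4952 -0.0678  0.1676] [ 3.139 -0.634  0.155] [0.3 0.7 0.7] 12.6
[[ 0.796  0.124  0.592]
 [ 0.153 -0.988  0.002]
 [ 0.586  0.089 -0.806]]
d 85.3 y -20.8 z 167.6 mm; lean in-plane 36.2 side -2.7
tool-frame of [in,left,up] rows: [[0.803, -0.075, 0.591], [-0.059, -0.997, -0.046], [0.592, 0.002, -0.806]]
```

drive_tool:
  targets:
    - {"dx": -0.2,"dy": -0.08,"dz": 0.02,"yaw": 0,"fingers": 1}
    - {"dx": -0.2,"dy": -0.08,"dz": 0.02,"yaw": 0,"fingers": 1}
    - {"dx": -0.2,"dy": -0.08,"dz": 0.02,"yaw": 0,"fingers": 1}

```text
clock: 12.9
position: [0.4913, -0.0658, 0.1413]
tool_rot: [-3.123, -0.6, 0.155]
force: [-1.2, 0.2, -0.6]
grip_width: -0.0001
finger_force: 0.0
```

```bash
python3 st.py
```

```text
[ 0.803  0.466 -0.815  2.432  2.527  0.257  2.52 ] [ 0.4913 -0.0658  0.1413] [-3.123 -0.6    0.155] [-1.2  0.2 -0.6] 12.9
[[ 0.815  0.127  0.565]
 [ 0.165 -0.986 -0.015]
 [ 0.555  0.106 -0.825]]
d 88.7 y -18.0 z 141.3 mm; lean in-plane 34.4 side -1.3
tool-frame of [in,left,up] rows: [[0.823, -0.063, 0.565], [-0.061, -0.998, -0.023], [0.565, -0.015, -0.825]]
```

drive_tool:
  targets:
    - {"dx": -0.08,"dy": -0.08,"dz": -0.03,"yaw": 0,"fingers": 1}
    - {"dx": -0.08,"dy": -0.08,"dz": -0.03,"yaw": 0,"fingers": 1}
    - {"dx": -0.08,"dy": -0.08,"dz": -0.03,"yaw": 0,"fingers": 1}

```text
clock: 13.2
position: [0.4875, -0.0528, 0.1444]
tool_rot: [-3.112, -0.582, 0.155]
force: [0.4, -1.1, 0.9]
grip_width: -0.0002
finger_force: 0.0
```

```bash
python3 st.py;python3 -c "
from workcell import grab_frame;import cv2
f=grab_frame('scene')[160:340,260:440];cv2.imwrite('pics/s1.png',cv2.resize(f,(600,600),interpolation=cv2.INTER_CUBIC))"
```

```text
[ 0.758  0.439 -0.793  2.432  2.49   0.226  2.52 ] [ 0.4875 -0.0528  0.1444] [-3.112 -0.582  0.155] [ 0.4 -1.1  0.9] 13.2
[[ 0.825  0.129  0.55 ]
 [ 0.171 -0.985 -0.025]
 [ 0.539  0.115 -0.835]]
d 89.4 y -4.4 z 144.4 mm; lean in-plane 33.4 side -0.6
tool-frame of [in,left,up] rows: [[0.833, -0.057, 0.551], [-0.061, -0.998, -0.011], [0.55, -0.025, -0.835]]
```

View pics/s1.png

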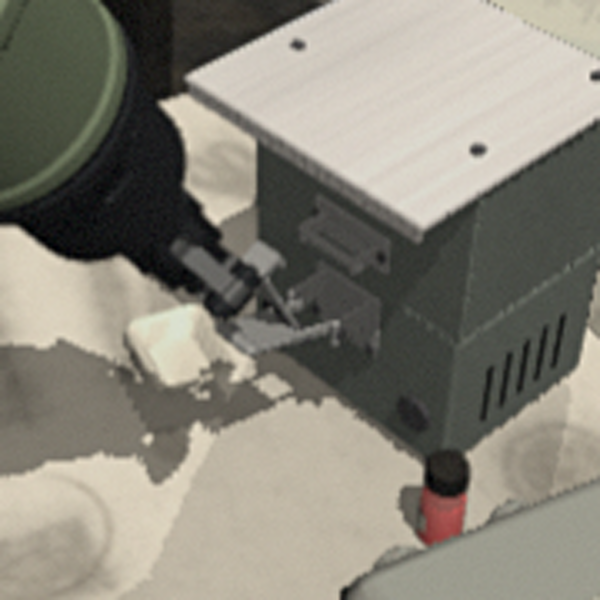

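drive_tool:
  targets:
    - {"dx": 0.057,"dy": -0.011,"dz": 0.05,"yaw": 0,"fingers": 1}
    - {"dx": 0.057,"dy": -0.011,"dz": 0.05,"yaw": 0,"fingers": 1}
    - {"dx": 0.057,"dy": -0.011,"dz": 0.05,"yaw": 0,"fingers": 1}
    - {"dx": 0.057,"dy": -0.011,"dz": 0.05,"yaw": 0,"fingers": 1}
    - {"dx": 0.057,"dy": -0.011,"dz": 0.05,"yaw": 0,"fingers": 1}
    - {"dx": 0.057,"dy": -0.011,"dz": 0.05,"yaw": 0,"fingers": 1}

```text
clock: 13.85
position: [0.5315, -0.0384, 0.138]
tool_rot: [-3.112, -0.583, 0.156]
force: [-0.6, 0.1, -0.1]
grip_width: -0.0002
finger_force: 0.0
```

```bash
python3 st.py
```

```text
[ 0.593  0.472 -0.668  2.349  2.451  0.215  2.519] [ 0.5315 -0.0384  0.138 ] [-3.112 -0.583  0.156] [-0.6  0.1 -0.1] 13.85
[[ 0.825  0.129  0.55 ]
 [ 0.171 -0.985 -0.025]
 [ 0.539  0.115 -0.835]]
d 43.3 y -0.4 z 138.0 mm; lean in-plane 33.4 side -0.6
tool-frame of [in,left,up] rows: [[0.833, -0.057, 0.551], [-0.061, -0.998, -0.011], [0.55, -0.025, -0.835]]
```

drive_tool:
  targets:
    - {"dx": -0.11,"dy": 0,"dz": -0.075,"yaw": 0,"fingers": 1}
    - {"dx": -0.11,"dy": 0,"dz": -0.075,"yaw": 0,"fingers": 1}
    - {"dx": -0.11,"dy": 0,"dz": -0.075,"yaw": 0,"fingers": 1}

```text
clock: 14.15
position: [0.4914, -0.0453, 0.1387]
tool_rot: [-3.112, -0.583, 0.156]
force: [0.1, 0.2, -0.6]
grip_width: -0.0005
finger_force: 0.0
```

```bash
python3 st.py;python3 -c "
from workcell import grab_frame;import cv2
f=grab_frame('scene')[200:290,310:400];cv2.imwrite('pics/s2.png',cv2.resize(f,(600,600),interpolation=cv2.INTER_CUBIC))"
```

```text
[ 0.715  0.454 -0.774  2.432  2.499  0.252  2.493] [ 0.4914 -0.0453  0.1387] [-3.112 -0.583  0.156] [ 0.1  0.2 -0.6] 14.15
[[ 0.825  0.13   0.55 ]
 [ 0.171 -0.985 -0.025]
 [ 0.539  0.115 -0.835]]
d 83.9 y 2.0 z 138.7 mm; lean in-plane 33.4 side -0.6
tool-frame of [in,left,up] rows: [[0.833, -0.056, 0.551], [-0.061, -0.998, -0.011], [0.55, -0.025, -0.835]]
```

View pics/s2.png

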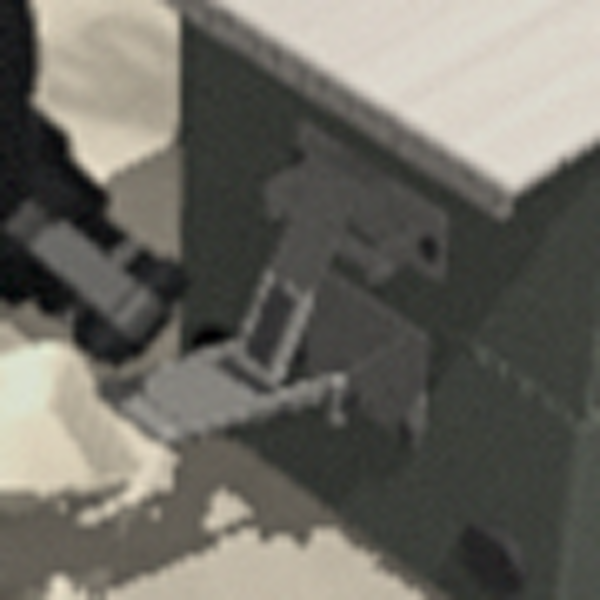

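```bash
cat > path.py <<'E'
import numpy as np,sys
from workcell import readout
from scipy.spatial.transform import Rotation as R
s=readout.observe();A=R.from_euler('xyz',s['tool_rot']).as_matrix();a=.2288;c,n=np.cos(a),np.sin(a)
B=np.array([[c,n,0],[-n,c,0],[0,0,1]])  # world->case
r=B@(s['position']-[.632,-.0146,0]);M=B@A
def tcp(q,dn=0):
    l=np.array([-np.sin(q),0,-np.cos(q)]);nn=np.array([-np.cos(q),0,np.sin(q)])
    xt=M[:,0]*np.sign(M[2,0])  # toward case/up
    if q>1: co,rho=-.011*xt,.056
    else: co,rho=.011*xt,np.interp(q,[.4,1],[.044,.034])
    return np.array([-.086,0,.09])+rho*l+(.002-dn)*nn-co
p=r
for q in [float(x) for x in sys.argv[1:]]:
    t=tcp(q);t[1]=0;d=M.T@(t-p);print(q,"d %.1f z %.1f"%(-t[0]*1e3-60,t[2]*1e3),(d*10).round(3));p=t
E
python3 path.py 2.05 1.9 1.75 1.6 1.45 1.3 1.15 1.01 .99 .85 .7 .55 .4 .25 .1 0 -.05
```

```text
2.05 d 65.6 z 123.7 [0.062 0.004 0.231]
1.9 d 69.2 z 116.1 [-0.072  0.004  0.044]
1.75 d 71.6 z 108.0 [-0.064  0.003  0.054]
1.6 d 72.8 z 99.7 [-0.056  0.003  0.063]
1.45 d 72.7 z 91.3 [-0.046  0.002  0.07 ]
1.3 d 71.3 z 83.0 [-0.035  0.001  0.076]
1.15 d 68.8 z 75.0 [-0.023  0.     0.081]
1.01 d 65.3 z 68.0 [-0.01  -0.     0.078]
0.99 d 64.8 z 66.9 [-0.002 -0.     0.012]
0.85 d 63.9 z 61.3 [-0.023  0.001  0.051]
0.7 d 61.8 z 55.4 [-0.016  0.     0.061]
0.55 d 58.5 z 49.6 [-0.005 -0.     0.066]
0.4 d 54.1 z 44.2 [ 0.007 -0.001  0.07 ]
0.25 d 48.0 z 41.8 [ 0.038 -0.003  0.054]
0.1 d 41.5 z 40.3 [ 0.046 -0.003  0.048]
0.0 d 37.1 z 39.9 [ 0.034 -0.002  0.028]
-0.05 d 34.9 z 39.9 [ 0.018 -0.001  0.013]
```

drive_tool:
  targets:
    - {"dx": 0.031,"dy": 0.002,"dz": 0.115,"yaw": 0,"fingers": 1}
    - {"dx": 0.031,"dy": 0.002,"dz": 0.116,"yaw": 0,"fingers": 1}
    - {"dx": -0.072,"dy": 0.004,"dz": 0.044,"yaw": 0,"fingers": 1}
    - {"dx": -0.064,"dy": 0.003,"dz": 0.054,"yaw": 0,"fingers": 1}
    - {"dx": -0.056,"dy": 0.003,"dz": 0.063,"yaw": 0,"fingers": 1}
    - {"dx": -0.046,"dy": 0.002,"dz": 0.07,"yaw": 0,"fingers": 1}

```text
clock: 14.8
position: [0.5018, -0.0438, 0.0894]
tool_rot: [-3.112, -0.582, 0.156]
force: [0.6, 0.1, 0.9]
grip_width: 0.0002
finger_force: 0.3
```

```bash
python3 st.py; python3 path.py 1.45 1.3 1.15 1.01 .99 .85 .7 ;python3 -c "
from workcell import grab_frame;import cv2
f=grab_frame('scene')[200:290,310:400];cv2.imwrite('pics/s3.png',cv2.resize(f,(600,600),interpolation=cv2.INTER_CUBIC))"
```

```text
[ 0.685  0.617 -0.77   2.432  2.546  0.409  2.496] [ 0.5018 -0.0438  0.0894] [-3.112 -0.582  0.156] [0.6 0.1 0.9] 14.8
[[ 0.825  0.13   0.55 ]
 [ 0.171 -0.985 -0.025]
 [ 0.538  0.115 -0.835]]
d 73.4 y 1.1 z 89.4 mm; lean in-plane 33.4 side -0.6
tool-frame of [in,left,up] rows: [[0.833, -0.056, 0.55], [-0.061, -0.998, -0.01], [0.55, -0.025, -0.835]]
1.45 d 72.7 z 91.3 [ 0.017  0.01  -0.012]
1.3 d 71.3 z 83.0 [-0.034  0.001  0.077]
1.15 d 68.8 z 75.0 [-0.023  0.001  0.081]
1.01 d 65.3 z 68.0 [-0.01  -0.     0.078]
0.99 d 64.8 z 66.9 [-0.002 -0.     0.012]
0.85 d 63.9 z 61.4 [-0.023  0.001  0.051]
0.7 d 61.8 z 55.4 [-0.015  0.     0.061]
```

View pics/s3.png

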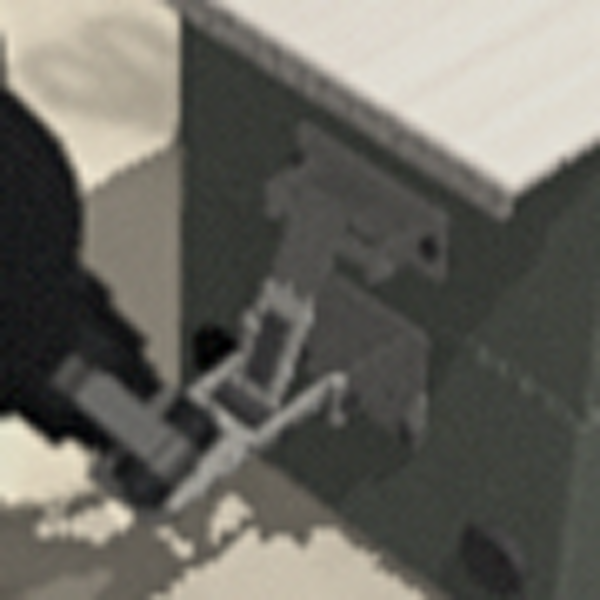

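drive_tool:
  targets:
    - {"dx": -0.017,"dy": 0.01,"dz": 0.065,"yaw": 0,"fingers": 1}
    - {"dx": -0.023,"dy": 0,"dz": 0.081,"yaw": 0,"fingers": 1}
    - {"dx": -0.01,"dy": 0,"dz": 0.078,"yaw": 0,"fingers": 1}
    - {"dx": -0.02,"dy": 0,"dz": 0.04,"yaw": 0,"fingers": 1}
    - {"dx": -0.012,"dy": 0,"dz": 0.04,"yaw": 0,"fingers": 1}
    - {"dx": -0.008,"dy": 0,"dz": 0.04,"yaw": 0,"fingers": 1}

```text
clock: 15.45
position: [0.5136, -0.0422, 0.0566]
tool_rot: [-3.112, -0.583, 0.156]
force: [-0.9, -1.0, 3.3]
grip_width: -0.0003
finger_force: 1.3
```

```bash
python3 st.py; python3 path.py .7 .55 .4 .25 .1 0 -.05 ;python3 -c "
from workcell import grab_frame;import cv2
f=grab_frame('scene')[200:290,310:400];cv2.imwrite('pics/s4.png',cv2.resize(f,(600,600),interpolation=cv2.INTER_CUBIC))"
```

```text
[ 0.656  0.721 -0.749  2.414  2.583  0.493  2.497] [ 0.5136 -0.0422  0.0566] [-3.112 -0.583  0.156] [-0.9 -1.   3.3] 15.45
[[ 0.825  0.13   0.551]
 [ 0.171 -0.985 -0.024]
 [ 0.539  0.114 -0.834]]
d 61.6 y -0.1 z 56.6 mm; lean in-plane 33.4 side -0.6
tool-frame of [in,left,up] rows: [[0.833, -0.057, 0.551], [-0.061, -0.998, -0.011], [0.551, -0.024, -0.834]]
0.7 d 61.8 z 55.4 [-0.008 -0.     0.009]
0.55 d 58.6 z 49.6 [-0.005 -0.     0.066]
0.4 d 54.1 z 44.2 [ 0.007 -0.001  0.07 ]
0.25 d 48.0 z 41.8 [ 0.038 -0.003  0.054]
0.1 d 41.5 z 40.4 [ 0.046 -0.003  0.048]
0.0 d 37.2 z 39.9 [ 0.034 -0.002  0.028]
-0.05 d 35.0 z 39.9 [ 0.018 -0.001  0.013]
```

View pics/s4.png

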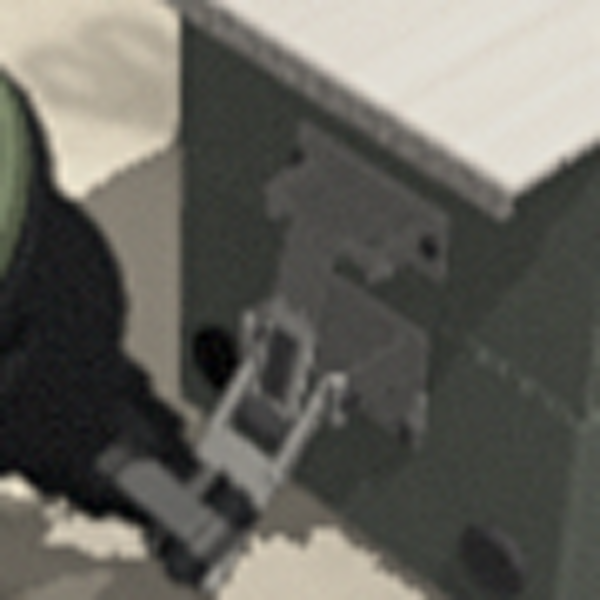

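drive_tool:
  targets:
    - {"dx": -0.01,"dy": 0,"dz": 0.037,"yaw": 0,"fingers": 1}
    - {"dx": -0.003,"dy": 0,"dz": 0.037,"yaw": 0,"fingers": 1}
    - {"dx": 0.003,"dy": 0,"dz": 0.035,"yaw": 0,"fingers": 1}
    - {"dx": 0.004,"dy": 0,"dz": 0.035,"yaw": 0,"fingers": 1}
    - {"dx": 0.019,"dy": 0,"dz": 0.027,"yaw": 0,"fingers": 1}
    - {"dx": 0.019,"dy": 0,"dz": 0.027,"yaw": 0,"fingers": 1}
    - {"dx": 0.023,"dy": 0,"dz": 0.024,"yaw": 0,"fingers": 1}
    - {"dx": 0.023,"dy": 0,"dz": 0.024,"yaw": 0,"fingers": 1}

```text
clock: 16.3
position: [0.5335, -0.0384, 0.0405]
tool_rot: [-3.112, -0.583, 0.156]
force: [-0.3, 0.4, 0.1]
grip_width: 0.0002
finger_force: 0.2
```

```bash
python3 st.py; python3 path.py  0 -.05 
```

```text
[ 0.614  0.767 -0.717  2.37   2.59   0.504  2.498] [ 0.5335 -0.0384  0.0405] [-3.112 -0.583  0.156] [-0.3  0.4  0.1] 16.3
[[ 0.825  0.129  0.551]
 [ 0.171 -0.985 -0.025]
 [ 0.539  0.114 -0.834]]
d 41.3 y -0.9 z 40.5 mm; lean in-plane 33.4 side -0.6
tool-frame of [in,left,up] rows: [[0.833, -0.057, 0.551], [-0.061, -0.998, -0.011], [0.551, -0.025, -0.834]]
0.0 d 37.2 z 39.9 [ 0.031 -0.011  0.028]
-0.05 d 35.0 z 39.9 [ 0.018 -0.001  0.013]
```

Past dead centre; press on to the stop and watch the force.

drive_tool:
  targets:
    - {"dx": 0.017,"dy": 0,"dz": 0.014,"yaw": 0,"fingers": 1}
    - {"dx": 0.017,"dy": 0,"dz": 0.014,"yaw": 0,"fingers": 1}
    - {"dx": 0.009,"dy": 0,"dz": 0.007,"yaw": 0,"fingers": 1}

```text
clock: 16.6
position: [0.5385, -0.0375, 0.04]
tool_rot: [-3.112, -0.582, 0.156]
force: [-6.9, -1.2, 5.6]
grip_width: 0.0003
finger_force: 3.6
```

drive_tool:
  targets:
    - {"dx": 0.009,"dy": 0,"dz": 0.006,"yaw": 0,"fingers": 1}
    - {"dx": 0.009,"dy": 0,"dz": 0.006,"yaw": 0,"fingers": 1}
    - {"dx": 0,"dy": 0,"dz": 0,"yaw": 0,"fingers": 1}

```text
clock: 16.9
position: [0.5389, -0.0373, 0.0394]
tool_rot: [-3.111, -0.58, 0.155]
force: [-15.4, -3.7, 10.0]
grip_width: 0.0001
finger_force: 8.0
```

drive_tool:
  targets:
    - {"dx": -0.05,"dy": 0,"dz": -0.08,"yaw": 0,"fingers": 1}
    - {"dx": -0.1,"dy": 0,"dz": -0.2,"yaw": 0,"fingers": 1}
    - {"dx": -0.1,"dy": 0,"dz": -0.25,"yaw": 0,"fingers": 1}
    - {"dx": 0,"dy": 0,"dz": -0.35,"yaw": 0,"fingers": 1}
    - {"dx": 0,"dy": 0,"dz": -0.35,"yaw": 0,"fingers": 1}
    - {"dx": 0,"dy": 0,"dz": 0,"yaw": 0,"fingers": 1}

```text
clock: 17.5
position: [0.4805, -0.0641, 0.1372]
tool_rot: [-3.106, -0.568, 0.157]
force: [-0.1, -1.6, -0.7]
grip_width: 0.0001
finger_force: 0.0
```

```bash
python3 st.py;python3 -c "
from workcell import grab_frame;import cv2
f=grab_frame('scene')[185:315,290:420];cv2.imwrite('pics/s5.png',cv2.resize(f,(600,600),interpolation=cv2.INTER_CUBIC))"
```

```text
[ 0.788  0.452 -0.783  2.432  2.529  0.207  2.519] [ 0.4805 -0.0641  0.1372] [-3.106 -0.568  0.157] [-0.1 -1.6 -0.7] 17.5
[[ 0.833  0.132  0.538]
 [ 0.175 -0.984 -0.03 ]
 [ 0.525  0.119 -0.843]]
d 98.8 y -13.8 z 137.2 mm; lean in-plane 32.6 side -0.2
tool-frame of [in,left,up] rows: [[0.841, -0.052, 0.538], [-0.06, -0.998, -0.003], [0.538, -0.03, -0.843]]
```

View pics/s5.png

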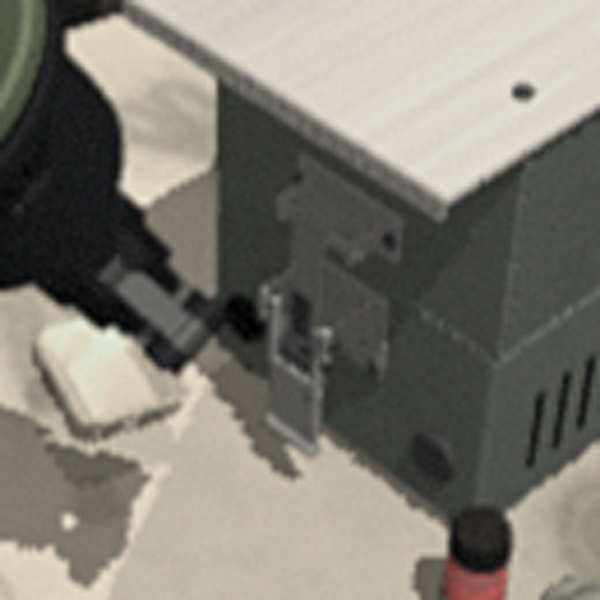

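The picture shows the lever hanging straight down at about (295,390), the claw over the keeper near (310,220), and the boat and vial where they were.

```bash
python3 -c "
from workcell import workorder;print(workorder.job_done())"
```

```text
the job is handed in; nothing more can be done
None
```

The latch is closed and the job is handed in: the claw is hooked over the keeper, the lever is pressed home to its stop, the cover looks seated, the vial and boats appear undisturbed and nothing touched the tweezers (not re-checked in the last picture), and the arm was clear at 17.5 s.

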